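# Stow the parts tray under the tin case and bolt it in

### The arm

A 6-joint arm with a two-finger parallel gripper is mounted at the origin on the work surface. World frame = base frame: x ahead of the robot, y to its left, z up, the work surface at z = 0. Lengths are in m, angles in rad, forces in N, time in s.
With the tool pointing down it reaches from about 0.3 to 0.75 m from the base axis. Payload 8.5 kg.
Tool frame: the origin (TCP) lies midway between the tips of the shut fingers; the grasp point (between the pads) lies 19 mm behind it; z points along the fingers, x is the direction in which the jaws open and shut, and the axes are right-handed (so a half turn about z gives the same grasp; the last joint's range is limited). The gripper opens to 88 mm and grips with 3 to 60 N. Pads are 18 mm wide; open, the fingers measure 123 mm over their backs; the gripper's body (75 mm by 187 mm) begins 45 mm behind the grasp point.
Start: joints at [-1.344, 0.381, 1.297, -0, 1.464, -0.215], TCP at [0.235, -0.497, 0.239] pointing down, gripper open.
Joint ranges: [-3.11, 3.11], [-0.89, 2.33], [0.22, 2.48], [-1.42, 4.56], [0.17, 2.85], [-2.88, 2.88]. Speed limits (rad/s): [2.39, 2.39, 3.14, 3.14, 3.14, 3.14].

### API

Orientations are given as a unit quaternion [x, y, z, w].
In Python, from cell import bot gives the robot as it stands.
- The arm moves only by the tool apply_moves, never from a script. Its argument "targets" is a list that holds one entry, the list of rows, each a list of 7 numbers: the turn, a rotation vector about the tool's x, y, z in rad, then the shift along the tool's x, y, z in m, then the opening, from 0 (shut) to 1 (fully open). In form: [[[rx, ry, rz, x, y, z, grip], ...]]. A call has 1 to 20 rows; each row shifts and turns the commanded pose from where the row before left it, along the tool's axes as they then stand; what a row does not reach is not made up. A row lasts 1/8 s, in which the tool goes at most 62.5 mm and 10.7 degrees, less where a joint would pass 70% of its speed; a pose out of reach is approached as far as the arm can. A call is refused whole if a number of a shift passes 0.0625 or a number of a turn 0.188, either way. A call with a gripper value outside its range is refused whole. The fingers move at their own pace and stop on an object; the grip force is fixed at half the most. Time passes only in rows, so rows that do not move let the fingers close. It gives the time, the measured TCP pose, the force and the opening at its end, in the units of the state.
- bot.read_state(): the state, without advancing time (a new reading comes with each control period).
- bot.capture(name): name is "scene" or "side" or "wrist"; returns a dict with "image" (480x640x3 uint8, red, green, blue), "fx", "fy", "cx", "cy" (pixels), "rvec" (rotation vector, rad) and "tvec" (3), from world to camera coordinates, as OpenCV has them. Camera axes: x right, y down, z forward; pixel columns grow to the right and rows downward; lengths in m; the calibration is good to about 2 mm. The wrist camera is an equidistant fisheye: a pixel r from the principal point sees the ray r / f radians off the axis. A picture is of the moment at which its call begins. There is no depth.
- bot.close_job(): hands the job in, once; it reports no verdict.
The state is a dict: "time_s": time; "joint_positions": joint angles; "qvel": joint speeds; "joint_efforts": joint torques, N m; "tool_pos": TCP position; "orientation": TCP orientation; "force": force on the tool from outside, world axes, zero at the start; "wrist_torque": the same for the moment, N m; "gripper_width": finger opening in m.
Only numpy, scipy, OpenCV 4.12 (cv2) and the standard library are available. Lean on these libraries where they do the work, as an engineer would, in place of code of your own. Each camera call takes 0.05 s, during which the arm holds its last target.

### The job

Take the loose parts tray by its upright fin and slide it, flat on the desk, into the bay in the foot of the tin case until it is fully home with its front flush with the case; then draw the bolt all the way across in front of it and let go. The bay's runners can be set across and have been left somewhat to one side or the other, so feel for the guide wall that sticks out at the left of the mouth and line the tray up against it gently: never force the tray against the case (keep it under about 20 N). Keep the tray level and leave the other things on the desk and on the case where they are.

Things in the scene. Friction and masses are not known exactly. Their poses are not given: they have to be found in the camera images.
- tray: Loose open steel tray lying on the desk, about 0.2 kg, some parts lying stuck in it. Pan 90 mm long (x) x 100 mm wide (y) x 28 mm high. Origin: centre of the pan's underside. +x points from the fin to the leading edge, which goes into the bay first; its two leading upright corners are rounded, radius 2 mm. z is up.
- fin (a point): Grasp point on the tray's upright fin: 69 mm behind the tray's origin (along its -x), 34 mm above the underside. The fin is an upright plate standing out from the middle of the tray's front wall: 44 mm long along x (45 to 89 mm behind the origin), 10 mm thick along y, from 8 to 46 mm above the underside. Pinch it from above across its thickness.
- case: Low tin case fixed to the desk, 260 mm wide, 120 mm deep, 60 mm high. Origin: middle of the foot of its front face, which looks towards the robot; +x points straight into the case, +y to the left seen from the robot, z up. The bay mouth in the front is 148 mm wide, 42 mm high, with the desk as its floor. Fully home, the tray's origin is 45 mm inside (x), its front flush with the face, the fin outside.
- mouth (a point): Middle of the bay mouth at desk level (same point as the case's origin). Inside, two rigid upright runners 26 mm high, 5 mm thick, square to the front, make a channel 103 mm wide, with a firm stop 90 mm in. The channel's centre line lies anywhere up to 16 mm left or right of this point, different each time and not reported. The right runner begins square and blunt at the face.
- guide (a point): Roughly the free end of the guide wall: the left runner sticks out 50 mm in front of the face; its inner side is the channel's left side, 51.5 mm left of the channel's centre line. This point is drawn for a channel in the middle of the case, so the real wall is up to 16 mm to either side of it. With the tray home, 46 mm are free between fin and guide wall: open the fingers only partly there.
- bolt (a joint): Sliding steel bolt on the front face right of the mouth, in m: 0 = drawn back (tip 70 mm right of the case's middle), 0.044 = fully across (tip 26 mm right of it), moving along the case's +y. Its bar is 10 mm thick, 12 to 22 mm above the desk, 2.5 mm in front of the face, so it passes only when the tray is home. Drags with about 1.5 N and stays where it is left.
- bolt_post (a point): Grasp point on the bolt's upright round post, diameter 12 mm, which stands 34 mm in front of the face, from 22 to 56 mm above the desk, this point at 44 mm; a 10 mm wide arm under it, 14 to 22 mm above the desk, joins it to the bar. It moves with the bolt.
- hull: White plastic ship hull, 160 x 46 x 38 mm, bystander. Origin under its centre.
- mast: Brown mast with two yards, 158 mm long, bystander.
- anchor: Small silver anchor casting, 50 mm long, 8 mm thick, lying towards the back of the case's top, 60 mm up; bystander.
- paint_jar: Paint jar, 40 mm wide, 50 mm high, bystander.
- glue: Glue bottle, 34 mm wide, 85 mm high, bystander.
- sanding_block: Wooden sanding block 70 x 35 x 25 mm, bystander.

How it is judged:
By the outcome, as a careful person would: the job done as asked, in the order asked, and still so for the second after the job is handed in, with the robot touching nothing.
It also fails if it takes over 72 s, if anything falls off the work surface, if the arm or the gripper's body presses on something with over 40 N, if the wrist force passes 120 N, or if a joint passes its speed limit or range.

## Working session

There is one attempt and no reset: what is moved stays moved. The work goes in short steps, Python scripts to look and compute and a tool call to move; the robot and the scene stay as the last step left them, time stands still between calls to the robot, and variables do not carry over. Pictures are saved under pics/ and viewed, and the job is handed in when it is done.

Besides the shell and the picture viewer there is one more tool, called after "Call:" by a JSON object that holds its "name" and its "arguments". apply_moves: Moves the arm, as the interface text tells. Its arguments: {"type":"object","properties":{"targets":{"type":"array"}},"required":["targets"]}

```bash
ls; mkdir -p pics; python3 - <<'E'
from cell import bot
import cv2
print(bot.read_state())
for n in ["scene","side","wrist"]:
    c=bot.capture(n); cv2.imwrite(f"pics/a_{n}.png",c["image"][:,:,::-1])
    print(n,c["fx"],c["fy"],c["cx"],c["cy"],c["rvec"],c["tvec"])
E
```

```text
pics
{'time_s': 0.0, 'joint_positions': array([-1.34428375e+00,  3.81222612e-01,  1.29826447e+00, -3.58806045e-05,
        1.46358789e+00, -2.15296802e-01]), 'qvel': array([-0.00060543,  0.00040862,  0.00032329, -0.00057419, -0.00040862,
       -0.0001518 ]), 'joint_efforts': array([ 1.88621765e-03, -4.37925196e+01, -2.24559528e+01,  7.14423903e-02,
        3.51625588e-02, -1.22275856e-04]), 'tool_pos': array([ 0.23509345, -0.49691313,  0.23812222]), 'orientation': array([ 8.44860497e-01, -5.34986159e-01, -5.39550697e-04, -5.08449436e-04]), 'force': array([ 0.24563268,  0.36141054, -0.93024996]), 'wrist_torque': array([0.03442307, 0.00030382, 0.02560453]), 'gripper_width': 0.08800790849651217}
scene 524.6025824529346 524.6025824529346 322.38920747136734 233.78364176624302 [ 2.10135691  0.59811443 -0.31922318] [-0.44600916 -0.1030921   1.63050063]
side 604.2825368027468 604.2825368027468 312.57612936540454 248.07114057528617 [ 0.84779012 -2.65380963  0.92408135] [0.40337607 0.27230179 1.23746701]
wrist 371.64829954431775 371.64829954431775 312.3912422983026 236.52519729357553 [-2.44841207  1.55018416  0.21939786] [-0.54949057 -0.03815851  0.39001643]
```

View pics/a_scene.png

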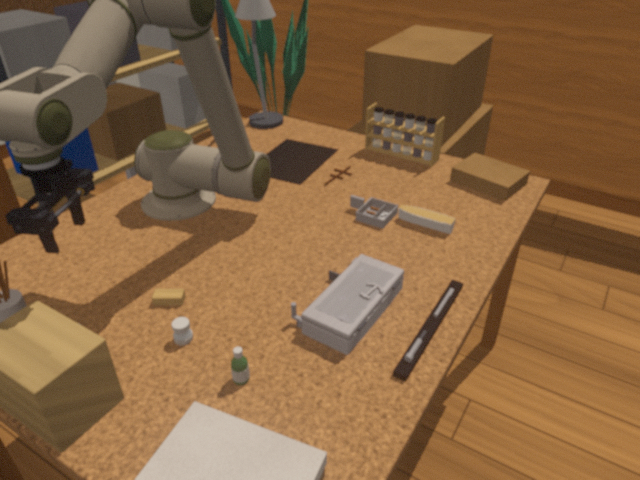

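View pics/a_side.png

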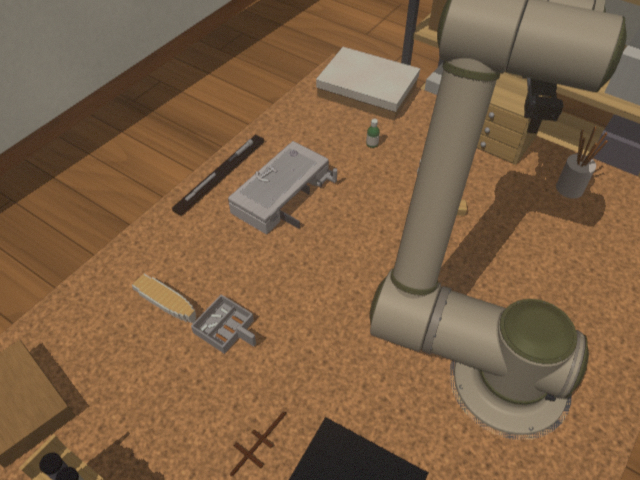

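View pics/a_wrist.png

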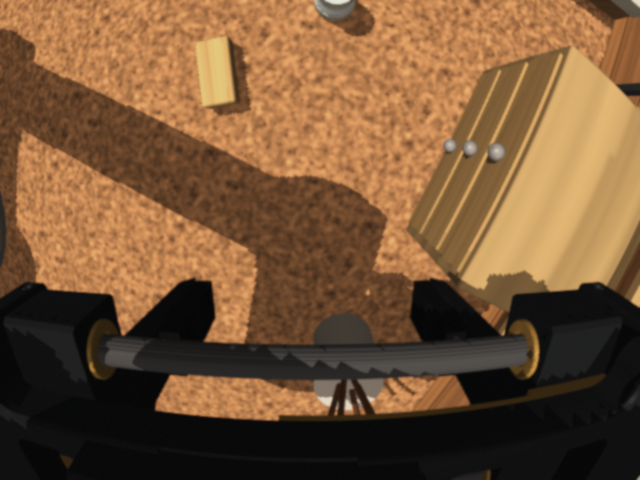

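The scene view shows the tray at about (376,212) beside the hull (426,218), the case at about (352,300), and the bolt post at (295,310). In the side view the tray is at (224,323), its fin at (243,330), the guide at (290,218) and the post at (332,176). I'll take enlarged crops and cast rays.

```bash
cat > h.py <<'E'
import numpy as np, cv2
from cell import bot
from scipy.spatial.transform import Rotation as R
def cam(n):
    c=bot.capture(n); c['R']=cv2.Rodrigues(np.array(c['rvec'],float))[0]; c['t']=np.array(c['tvec'],float).ravel(); c['n']=n; return c
def ray(c,u,v):
    x=(u-c['cx'])/c['fx']; y=(v-c['cy'])/c['fy']
    if c['n']=='wrist':
        r=np.hypot(x,y); s=np.sin(r)/r if r>1e-9 else 1; d=np.array([x*s,y*s,np.cos(r)])
    else: d=np.array([x,y,1.])
    return -c['R'].T@c['t'], c['R'].T@d
def onz(c,u,v,z):
    o,d=ray(c,u,v); return o+d*(z-o[2])/d[2]
def proj(c,p):
    q=c['R']@np.array(p)+c['t']
    if c['n']=='wrist':
        r=np.hypot(q[0],q[1]); th=np.arctan2(r,q[2]); k=th/r if r>1e-9 else 0
        return np.array([c['cx']+c['fx']*q[0]*k,c['cy']+c['fy']*q[1]*k])
    return np.array([c['cx']+c['fx']*q[0]/q[2],c['cy']+c['fy']*q[1]/q[2]])
def crop(c,x0,y0,x1,y1,s,name):
    cv2.imwrite(name,cv2.resize(c['image'][y0:y1,x0:x1,::-1],None,fx=s,fy=s,interpolation=cv2.INTER_CUBIC))
E
python3 - <<'E'
from h import *
c=cam('side'); crop(c,170,130,350,265,4.4,'pics/b1.png'); crop(c,120,260,270,370,5,'pics/b2.png')
s=cam('scene'); crop(s,280,180,460,315,4.4,'pics/b3.png');crop(s,280,240,420,360,5,'pics/b4.png')
np.set_printoptions(precision=4,suppress=True)
for n,u,v,z in [('tray',224,323,.028),('finend',255,338,.046),('post',334,176,.056),('guide',299,226,.026)]: print(n,onz(c,u,v,z))
for n,u,v,z in [('tray',376,212,.028),('fin',352,200,.046),('post',293,305,.056),('guide',334,274,.026)]: print(n,onz(s,u,v,z))
E
```

```text
tray [0.5541 0.2446 0.028 ]
finend [0.469 0.242 0.046]
post [ 0.5966 -0.235   0.056 ]
guide [ 0.586  -0.0699  0.026 ]
tray [0.5711 0.2203 0.028 ]
fin [0.493  0.2166 0.046 ]
post [ 0.6116 -0.2613  0.056 ]
guide [ 0.6134 -0.0884  0.026 ]
```

View pics/b1.png

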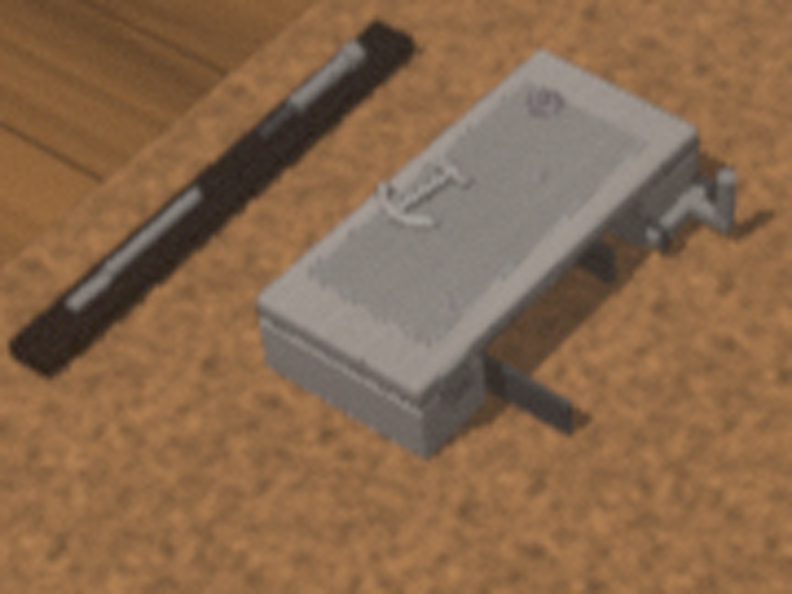

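View pics/b2.png

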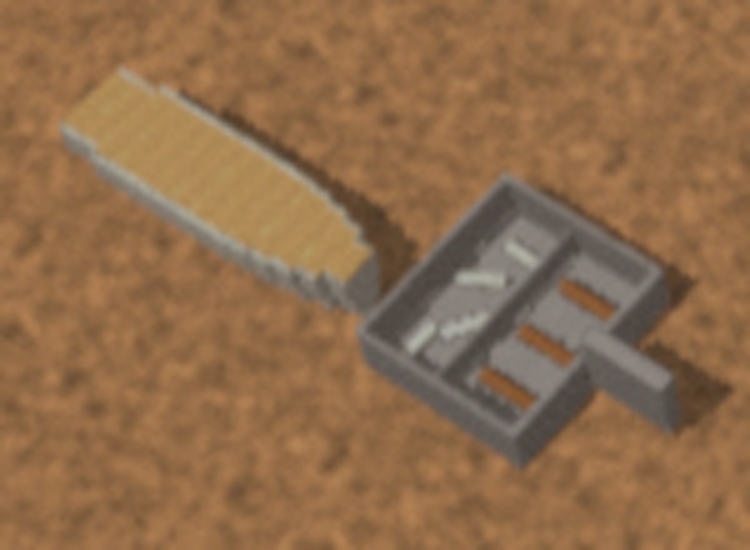

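View pics/b3.png

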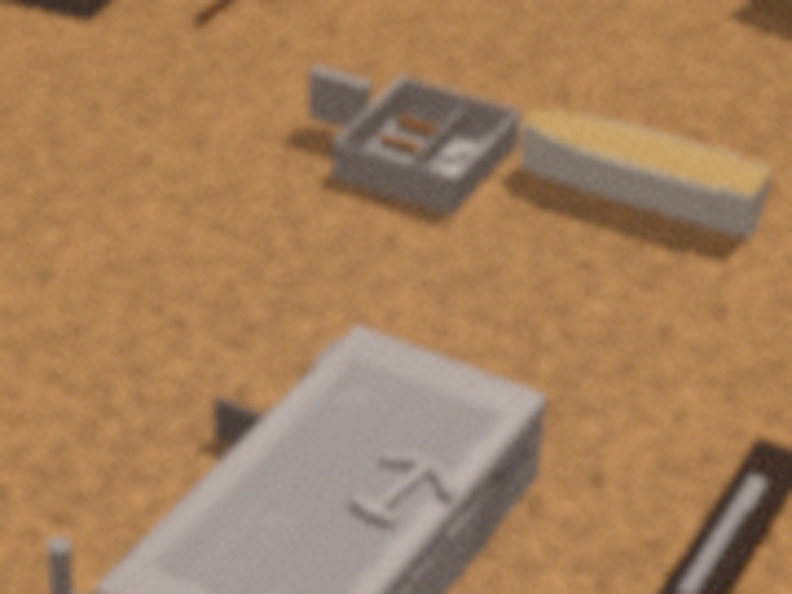

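View pics/b4.png

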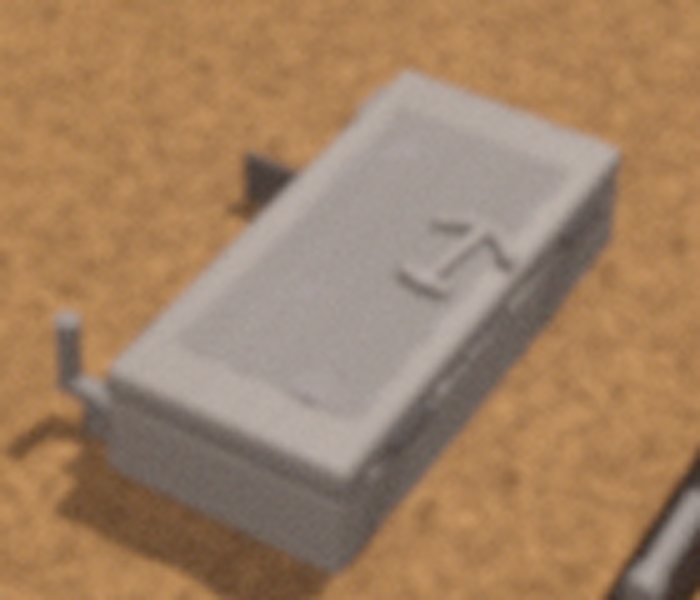

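```bash
cat > m.py <<'E'
from h import *
np.set_printoptions(precision=4,suppress=True)
c=cam('side'); s=cam('scene')
B=dict(b1=(c,170,130,4.4),b2=(c,120,260,5),b3=(s,280,180,4.4),b4=(s,280,240,5))
def P(b,u,v,z):
    k,x,y,f=B[b]; return onz(k,x+(u+.5)/f-.5,y+(v+.5)/f-.5,z)
def rep(n,b,pts,z):
    q=np.array([P(b,u,v,z) for u,v in pts]); print(n,b); print(q[:,:2]); print(' ctr',q.mean(0)[:2],'sides',[np.linalg.norm(q[i]-q[i-1]).round(4) for i in range(4)])
    a=(q[2]+q[3]-q[0]-q[1]); print(' yaw of x',np.degrees(np.arctan2(a[1],a[0])))
# order: front-left, front-right, back-right, back-left
rep('case','b1',[(420,395),(697,128),(541,50),(258,305)],.06)
rep('case','b4',[(405,72),(107,377),(347,478),(618,152)],.06)
rep('tray','b2',[(520,450),(664,270),(507,178),(362,330)],.028)
rep('tray','b3',[(405,78),(335,150),(447,190),(520,112)],.028)
print('finend',P('b2',668,380,.046),P('b3',313,68,.046))
print('post',P('b1',728,172,.056),P('b4',67,315,.056))
print('guide top end',P('b1',575,405,.026),P('b4',248,155,.026))
E
python3 m.py
```

```text
case b1
[[ 0.6461 -0.017 ]
 [ 0.6426 -0.2749]
 [ 0.7584 -0.2767]
 [ 0.7609 -0.0172]]
 ctr [ 0.702  -0.1465] sides [np.float64(0.1148), np.float64(0.2579), np.float64(0.1158), np.float64(0.2596)]
 yaw of x -0.48684532289592536
case b4
[[ 0.6503 -0.0227]
 [ 0.6466 -0.282 ]
 [ 0.7627 -0.2802]
 [ 0.7666 -0.026 ]]
 ctr [ 0.7066 -0.1528] sides [np.float64(0.1164), np.float64(0.2593), np.float64(0.1161), np.float64(0.2543)]
 yaw of x -0.36716058208283747
tray b2
[[0.5126 0.2939]
 [0.5194 0.1909]
 [0.6065 0.1939]
 [0.6056 0.2891]]
 ctr [0.561  0.2419] sides [np.float64(0.0931), np.float64(0.1032), np.float64(0.0872), np.float64(0.0952)]
 yaw of x -0.5930236890176428
tray b3
[[0.5215 0.2887]
 [0.5256 0.1814]
 [0.6097 0.1766]
 [0.6082 0.2889]]
 ctr [0.5662 0.2339] sides [np.float64(0.0867), np.float64(0.1075), np.float64(0.0842), np.float64(0.1123)]
 yaw of x -1.5228055510731076
finend [0.4757 0.2397 0.046 ] [0.4757 0.24   0.046 ]
post [ 0.6092 -0.2584  0.056 ] [ 0.6071 -0.2548  0.056 ]
guide top end [ 0.5917 -0.083   0.026 ] [ 0.5964 -0.0831  0.026 ]
```

Both views agree to within about 5 mm:

| Item | Position (m) |
|---|---|
| Case front face | x≈0.646 |
| Case middle | y≈-0.149, yaw≈-0.7° |
| Fin grasp point | about (0.495, 0.240) |
| Guide end | about (0.594, -0.083) |
| Bolt post | about (0.608, -0.256) |

The sizes come out right. Next I'll turn the jaws across y and go above the fin.

Call:
{"name": "apply_moves", "arguments": {"targets": [[[0, 0, 0.147, 0, 0, 0, 0.6], [0, 0, 0.147, 0, 0, 0, 0.6], [0, 0, 0.147, 0, 0, 0, 0.6], [0, 0, 0, -0.046, -0.016, 0, 0.6], [0, 0, 0, -0.046, -0.016, 0, 0.6], [0, 0, 0, -0.046, -0.016, 0, 0.6], [0, 0, 0, -0.046, -0.016, 0, 0.6], [0, 0, 0, -0.046, -0.016, 0, 0.6], [0, 0, 0, -0.046, -0.016, 0, 0.6], [0, 0, 0, -0.046, -0.016, 0, 0.6], [0, 0, 0, -0.046, -0.016, 0, 0.6], [0, 0, 0, -0.046, -0.016, 0, 0.6], [0, 0, 0, -0.046, -0.016, 0, 0.6], [0, 0, 0, -0.046, -0.016, 0, 0.6], [0, 0, 0, -0.046, -0.016, 0, 0.6], [0, 0, 0, -0.046, -0.016, 0, 0.6], [0, 0, 0, -0.046, -0.016, 0, 0.6], [0, 0, 0, -0.046, -0.016, 0.01, 0.6], [0, 0, 0, -0.046, -0.016, 0.01, 0.6]]]}}

```text
time_s: 2.72
tool_pos: [0.4909, 0.2407, 0.2185]
orientation: [0.707, -0.707, 0.0, -0.0]
force: [0.8, -1.3, 1.0]
gripper_width: 0.0525
```

```bash
python3 - <<'E'
from h import *
c=cam('wrist'); crop(c,0,0,640,480,1.25,'pics/c.png')
E
```

```text
(no output)
```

View pics/c.png

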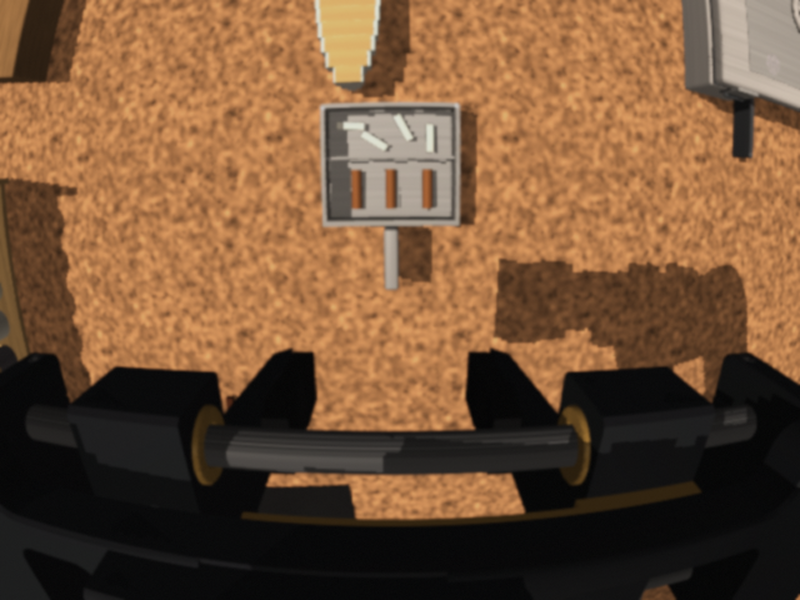

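The wrist view, enlarged 1.25×, shows the tray squarely ahead. Its pan corners are at (320,105), (460,103), (462,225) and (323,227), and the fin top runs from (390,228) to (391,290).

```bash
python3 - <<'E'
from h import *
np.set_printoptions(precision=4,suppress=True)
c=cam('wrist')
for n,u,v,z in [('FL',323,227,.028),('FR',462,225,.028),('LR',460,103,.028),('LL',320,105,.028),('finroot',390.5,228,.046),('finend',391.5,290,.046),('guideend',743,157,.026),('guidetop L',736,157,.026),('guidetopR',752,157,.026),('guide nearface L',735,103,.026),('guide nf R',753,103,.026)]:
    print(n,onz(c,(u+.5)/1.25-.5,(v+.5)/1.25-.5,z))
E
```

```text
FL [0.5179 0.2943 0.028 ]
FR [0.5197 0.1928 0.028 ]
LR [0.6089 0.1958 0.028 ]
LL [0.6071 0.2956 0.028 ]
finroot [0.5194 0.245  0.046 ]
finend [0.4752 0.2441 0.046 ]
guideend [ 0.5939 -0.0662  0.026 ]
guidetop L [ 0.5927 -0.0571  0.026 ]
guidetopR [ 0.5956 -0.0782  0.026 ]
guide nearface L [ 0.641  -0.0545  0.026 ]
guide nf R [ 0.6456 -0.0783  0.026 ]
```

Call:
{"name": "apply_moves", "arguments": {"targets": [[[0, 0, -0.02, -0.0038, -0.0044, 0.03, 0.6], [0, 0, 0, 0, 0, 0.04, 0.6], [0, 0, 0, 0, 0, 0.04, 0.6], [0, 0, 0, 0, 0, 0.03, 0.6], [0, 0, 0, 0, 0, 0.02, 0.6], [0, 0, 0, 0, 0, 0.02, 0.6], [0, 0, 0, 0, 0, 0.015, 0.6], [0, 0, 0, 0, 0, 0.008, 0.6], [0, 0, 0, 0, 0, 0, 0.6], [0, 0, 0, 0, 0, 0, 0.6]]]}}

```text
time_s: 4.08
tool_pos: [0.4953, 0.2429, 0.0163]
orientation: [0.714, -0.7, 0.0, -0.0]
force: [-0.8, 0.1, -1.3]
gripper_width: 0.0529
```

Call:
{"name": "apply_moves", "arguments": {"targets": [[[0, 0, 0, 0, 0, 0, 0], [0, 0, 0, 0, 0, 0, 0], [0, 0, 0, 0, 0, 0, 0], [0, 0, 0, 0, 0, 0, 0], [0, 0, 0, 0, 0, 0, 0], [0, 0, 0, 0, 0, 0, 0]]]}}

```text
time_s: 4.82
tool_pos: [0.495, 0.2428, 0.0158]
orientation: [0.714, -0.7, 0.0, 0.0]
force: [0.2, -0.7, -0.1]
gripper_width: 0.01
```

```bash
python3 - <<'E'
from h import *
c=cam('wrist'); crop(c,0,0,640,480,1.25,'pics/d.png'); s=bot.read_state(); print(s['tool_pos'],s['force'],s['gripper_width'],s['wrist_torque'])
E
```

```text
[0.49496076 0.24279195 0.01576978] [-0.23242804 -1.07800303  0.92433442] 0.009806488577682338 [-0.13248579  0.00415151  0.00601484]
```

View pics/d.png

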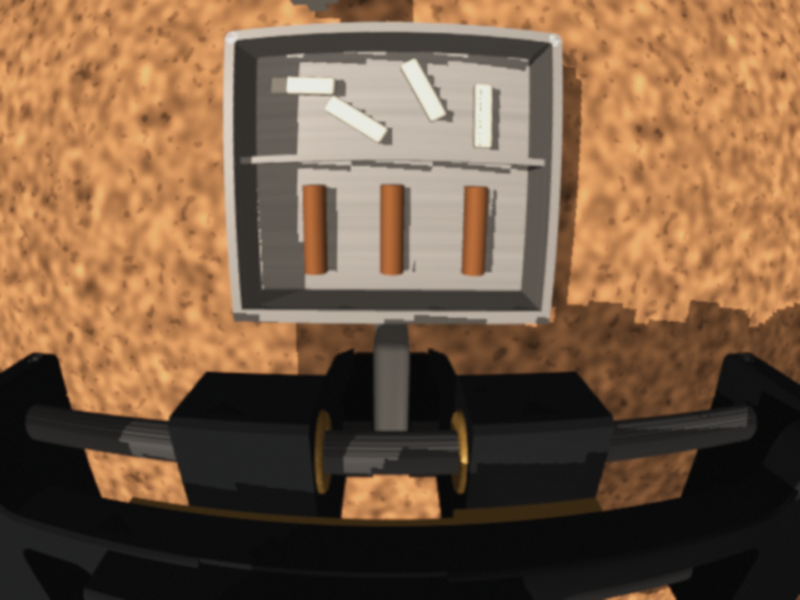

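The fin is gripped at 9.8 mm and the tray is square. Next I'll draw it back clear of the hull, turn to the case's yaw, and slide it across.

Call:
{"name": "apply_moves", "arguments": {"targets": [[[0, 0, 0, 0, 0.004, 0, 0], [0, 0, 0, 0, 0.007, 0, 0], [0, 0, 0.008, 0, 0.008, 0, 0], [0, 0, 0.008, 0, 0.008, 0, 0], [0, 0, 0.008, 0, 0.008, 0, 0], [0, 0, 0.008, 0.008, 0, 0, 0], [0, 0, 0, 0.016, 0, 0, 0], [0, 0, 0, 0.025, 0, 0, 0], [0, 0, 0, 0.025, 0, 0, 0], [0, 0, 0, 0.025, 0, 0, 0], [0, 0, 0, 0.025, 0, 0, 0], [0, 0, 0, 0.025, 0, 0, 0], [0, 0, 0, 0.025, 0, 0, 0], [0, 0, 0, 0.025, 0, 0, 0]]]}}

```text
time_s: 6.62
tool_pos: [0.4575, 0.0416, 0.0158]
orientation: [-0.703, 0.711, 0.0, -0.0]
force: [-0.1, 2.6, 0.9]
gripper_width: 0.0098
```

Call:
{"name": "apply_moves", "arguments": {"targets": [[[0, 0, 0, 0.025, 0, 0, 0], [0, 0, 0, 0.025, 0, 0, 0], [0, 0, 0, 0.025, 0, 0, 0], [0, 0, 0, 0.025, 0, 0, 0], [0, 0, 0, 0.025, 0, 0, 0], [0, 0, 0, 0.025, 0, 0, 0], [0, 0, 0, 0.02, 0, 0, 0], [0, 0, 0, 0.014, 0, 0, 0], [0, 0, 0, 0, 0, 0, 0]]]}}

```text
time_s: 7.75
tool_pos: [0.4556, -0.1419, 0.0158]
orientation: [-0.703, 0.712, -0.0, -0.0]
force: [-0.2, -2.8, 1.1]
gripper_width: 0.0095
```

```bash
python3 - <<'E'
from h import *
c=cam('wrist'); crop(c,0,0,640,480,1.25,'pics/e.png'); s=bot.read_state(); print(s['tool_pos'],s['force'],s['gripper_width'],s['wrist_torque'])
c=cam('side'); crop(c,170,130,350,265,4.4,'pics/e2.png')
E
```

```text
[ 0.45563935 -0.14129943  0.01576513] [-0.64487939 -2.14465201  0.00759391] 0.009801048551791989 [-0.25076366  0.0444508  -0.03239808]
```

View pics/e.png

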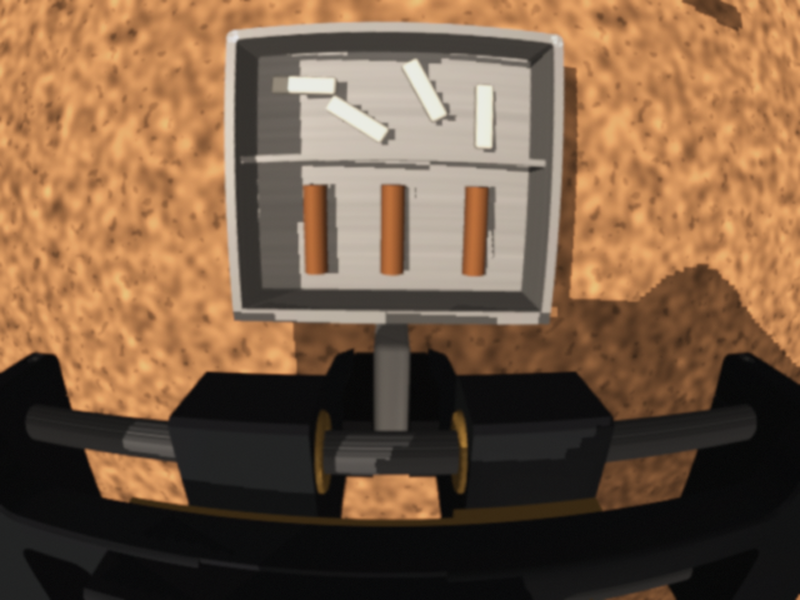

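View pics/e2.png

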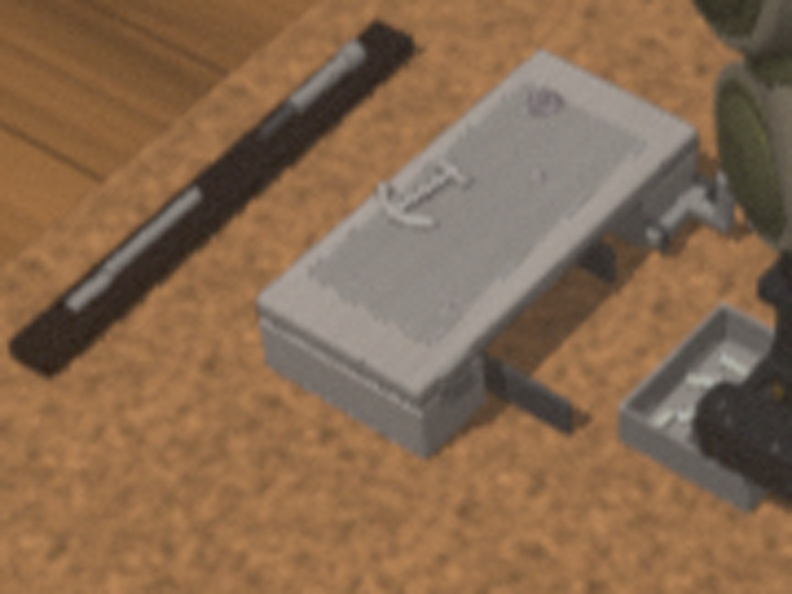

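```bash
python3 - <<'E'
from m import *
print('trayLL side',P('b1',621,405,.028),'guide outer',P('b1',575,403,.026),P('b1',490,357,.026), 'low end',P('b1',571,433,0))
k=cam('scene'); B['b4']=(k,280,240,5); crop(k,280,220,440,340,5,'pics/e3.png')
E
```

```text
case b1
[[ 0.6461 -0.017 ]
 [ 0.6426 -0.2749]
 [ 0.7584 -0.2767]
 [ 0.7609 -0.0172]]
 ctr [ 0.702  -0.1465] sides [np.float64(0.1148), np.float64(0.2579), np.float64(0.1158), np.float64(0.2596)]
 yaw of x -0.48684532289592536
case b4
[[ 0.6503 -0.0227]
 [ 0.6466 -0.282 ]
 [ 0.7627 -0.2802]
 [ 0.7666 -0.026 ]]
 ctr [ 0.7066 -0.1528] sides [np.float64(0.1164), np.float64(0.2593), np.float64(0.1161), np.float64(0.2543)]
 yaw of x -0.36716058208283747
tray b2
[[0.5126 0.2939]
 [0.5194 0.1909]
 [0.6065 0.1939]
 [0.6056 0.2891]]
 ctr [0.561  0.2419] sides [np.float64(0.0931), np.float64(0.1032), np.float64(0.0872), np.float64(0.0952)]
 yaw of x -0.5930236890176428
tray b3
[[0.5215 0.2887]
 [0.5256 0.1814]
 [0.6097 0.1766]
 [0.6082 0.2889]]
 ctr [0.5662 0.2339] sides [np.float64(0.0867), np.float64(0.1075), np.float64(0.0842), np.float64(0.1123)]
 yaw of x -1.5228055510731076
finend [0.4757 0.2397 0.046 ] [0.4757 0.24   0.046 ]
post [ 0.6092 -0.2584  0.056 ] [ 0.6071 -0.2548  0.056 ]
guide top end [ 0.5917 -0.083   0.026 ] [ 0.5964 -0.0831  0.026 ]
trayLL side [ 0.5698 -0.0963  0.028 ] guide outer [ 0.5926 -0.0842  0.026 ] [ 0.652  -0.0842  0.026 ] low end [ 0.595  -0.0828  0.    ]
```

View pics/e3.png

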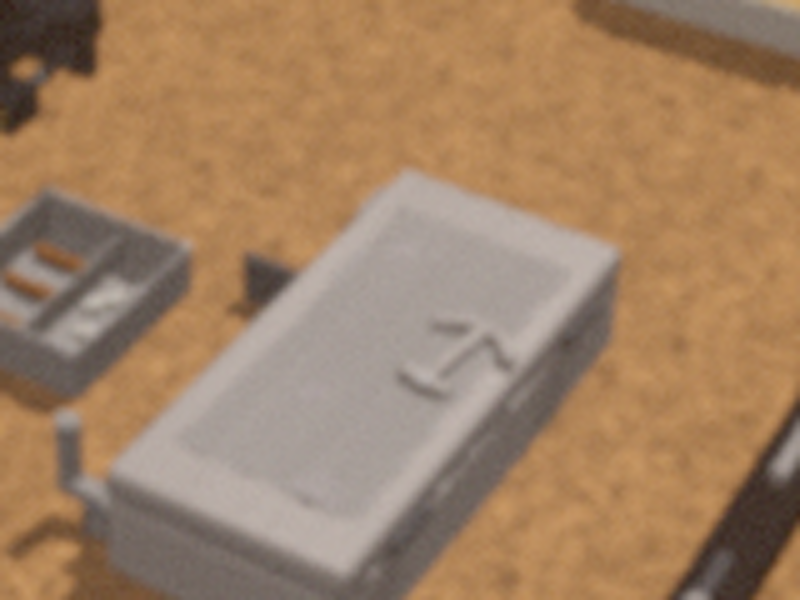

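The tray's leading-left corner sits about 7 mm right of the estimated guide inner side, measured in the same view. I'll shift right a little for margin, advance beside the guide while staying short of the face, then feel leftward.

Call:
{"name": "apply_moves", "arguments": {"targets": [[[0, 0, 0, 0.004, 0, 0, 0], [0, 0, 0, 0, -0.006, 0, 0], [0, 0, 0, 0, -0.01, 0, 0], [0, 0, 0, 0, -0.01, 0, 0], [0, 0, 0, 0, -0.01, 0, 0], [0, 0, 0, 0, -0.01, 0, 0], [0, 0, 0, 0, -0.006, 0, 0], [0, 0, 0, 0, 0, 0, 0]]]}}

```text
time_s: 9.0
tool_pos: [0.5088, -0.1453, 0.0157]
orientation: [-0.703, 0.711, -0.001, 0.001]
force: [2.0, 1.1, 1.3]
gripper_width: 0.0097
```

```bash
python3 - <<'E'
from h import *
c=cam('wrist'); crop(c,0,0,640,480,1.25,'pics/f.png'); s=bot.read_state(); print(s['tool_pos'],s['force'],s['gripper_width'],s['wrist_torque'])
E
```

```text
[ 0.5087004  -0.14537148  0.01572611] [1.56649972 0.61074998 0.65351162] 0.009900838400166895 [ 0.10076255 -0.21701112 -0.01254614]
```

View pics/f.png

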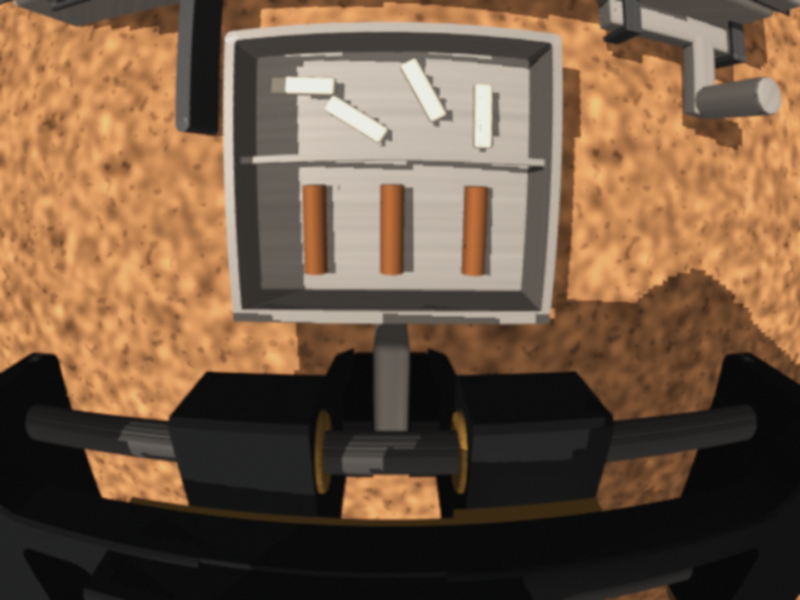

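The wrist view, again at 1.25×, shows the guide to the left: top end at (178–190,128), inner foot end at (217,133). The tray's left edge is at (225–236). The gap looks clear, so I'll measure it.

```bash
python3 - <<'E'
from h import *
np.set_printoptions(precision=4,suppress=True)
c=cam('wrist'); crop(c,100,0,260,120,5,'pics/g.png')
for n,u,v,z in [('trayL lead',226,36,.028),('trayLfront',234,318,.028),('trayRlead',561,40,.028),('trayRfront',551,318,.028),('g in top end',190,130,.026),('g out top end',178,128,.026),('g in foot end',217,133,0),('g in top far',192,2,.026),('g foot far',222,3,0.),('post top',768,97,.056)]:
    print(n,onz(c,(u+.5)/1.25-.5,(v+.5)/1.25-.5,z))
E
```

```text
trayL lead [ 0.6221 -0.0975  0.028 ]
trayLfront [ 0.5342 -0.0959  0.028 ]
trayRlead [ 0.6199 -0.1976  0.028 ]
trayRfront [ 0.533  -0.1967  0.028 ]
g in top end [ 0.594  -0.0848  0.026 ]
g out top end [ 0.5951 -0.0806  0.026 ]
g in foot end [ 0.5946 -0.0839  0.    ]
g in top far [ 0.6365 -0.0848  0.026 ]
g foot far [ 0.6447 -0.0854  0.    ]
post top [ 0.6075 -0.2557  0.056 ]
```

View pics/g.png

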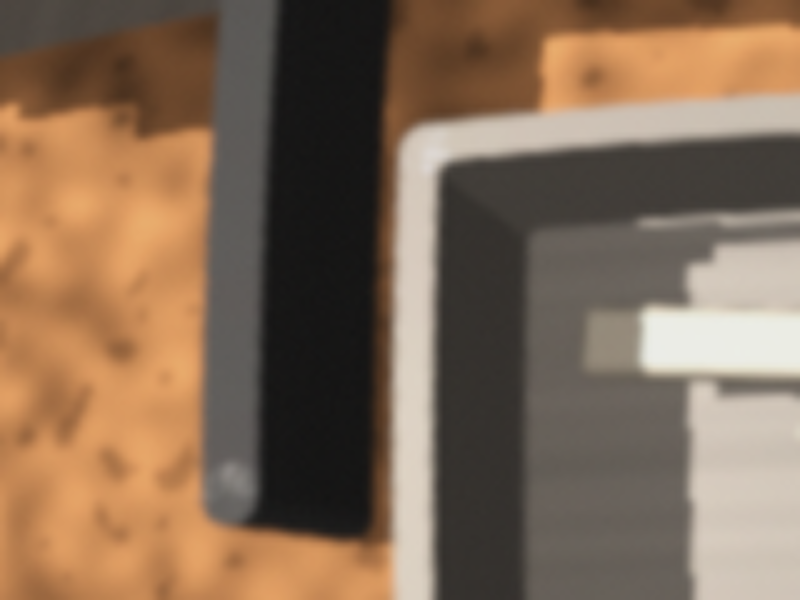

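Gap ≈12 mm, with yaw matching. I'll close 9 mm of it, then feel in 1 mm steps.

Call:
{"name": "apply_moves", "arguments": {"targets": [[[0, 0, 0, -0.004, 0, 0, 0], [0, 0, 0, -0.004, 0, 0, 0], [0, 0, 0, -0.001, 0, 0, 0], [0, 0, 0, -0.001, 0, 0, 0]]]}}

```text
time_s: 9.6
tool_pos: [0.5078, -0.1352, 0.0158]
orientation: [-0.703, 0.711, -0.0, -0.0]
force: [-0.4, -2.5, 0.5]
gripper_width: 0.0095
```

Call:
{"name": "apply_moves", "arguments": {"targets": [[[0, 0, 0, -0.001, 0, 0, 0]]]}}

```text
time_s: 9.72
tool_pos: [0.5078, -0.1343, 0.0158]
orientation: [-0.703, 0.711, -0.0, -0.0]
force: [-1.0, -1.3, 1.4]
gripper_width: 0.0096
```

Call:
{"name": "apply_moves", "arguments": {"targets": [[[0, 0, 0, -0.001, 0, 0, 0]]]}}

```text
time_s: 9.85
tool_pos: [0.5078, -0.1333, 0.0158]
orientation: [-0.703, 0.711, -0.0, -0.0]
force: [0.7, -2.6, 2.0]
gripper_width: 0.0094
```

Call:
{"name": "apply_moves", "arguments": {"targets": [[[0, 0, 0, -0.001, 0, 0, 0]]]}}

```text
time_s: 9.98
tool_pos: [0.5078, -0.1323, 0.0158]
orientation: [-0.703, 0.711, -0.0, -0.0]
force: [-1.5, -4.2, 0.9]
gripper_width: 0.0098
```

Call:
{"name": "apply_moves", "arguments": {"targets": [[[0, 0, 0, -0.0005, 0, 0, 0]]]}}

```text
time_s: 10.1
tool_pos: [0.5078, -0.132, 0.0158]
orientation: [-0.703, 0.711, -0.0, -0.0]
force: [-2.0, -4.1, 1.6]
gripper_width: 0.0098
```

Call:
{"name": "apply_moves", "arguments": {"targets": [[[0, 0, 0, -0.0005, 0, 0, 0]]]}}

```text
time_s: 10.22
tool_pos: [0.5077, -0.1316, 0.0158]
orientation: [-0.703, 0.711, -0.0, -0.0]
force: [-3.2, -5.0, 0.6]
gripper_width: 0.0097
```

```bash
python3 - <<'E'
from h import *
c=cam('wrist'); crop(c,100,0,260,120,5,'pics/i.png'); s=bot.read_state(); print(s['tool_pos'],s['force'],s['gripper_width'],s['wrist_torque'])
E
```

```text
[ 0.50766004 -0.13154479  0.01577229] [-1.55366523 -4.33595876  1.9230696 ] 0.009846163294850647 [-0.7385835   0.39819234 -0.23617236]
```

View pics/i.png

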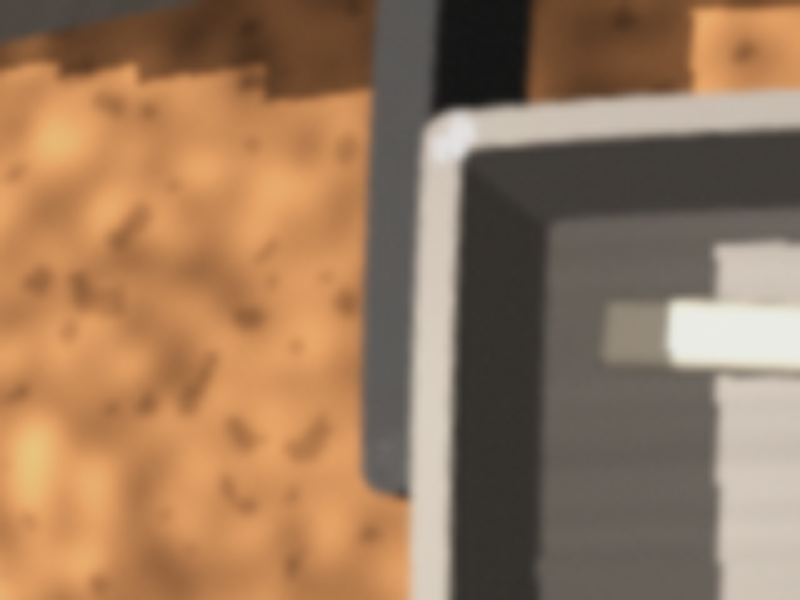

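Contact: the force rose to about 4–5 N, the torque built up, and the picture shows the tray flush against the guide. I'll back off about 2 mm and check the yaw before going in.

Call:
{"name": "apply_moves", "arguments": {"targets": [[[0, 0, 0, 0.001, 0, 0, 0], [0, 0, 0, 0.001, 0, 0, 0], [0, 0, 0, 0, 0, 0, 0]]]}}

```text
time_s: 10.65
tool_pos: [0.5078, -0.1329, 0.0158]
orientation: [-0.703, 0.711, 0.0, 0.0]
force: [1.3, 2.1, 2.8]
gripper_width: 0.0096
```

```bash
python3 - <<'E'
from h import *
np.set_printoptions(precision=4,suppress=True)
c=cam('wrist'); crop(c,0,0,640,480,1.25,'pics/j.png'); crop(c,100,0,260,120,5,'pics/j2.png'); s=bot.read_state(); print(s['tool_pos'],s['force'],s['gripper_width'],s['wrist_torque'],np.degrees(np.arctan2(*R.from_quat(s['orientation']).as_matrix()[1::-1,1]))-180)
E
```

```text
[ 0.5078 -0.1329  0.0158] [-1.3006  3.1165  2.165 ] 0.010149258108342048 [ 0.4099 -0.0479 -0.0222] -0.6292843254517493
```

View pics/j.png

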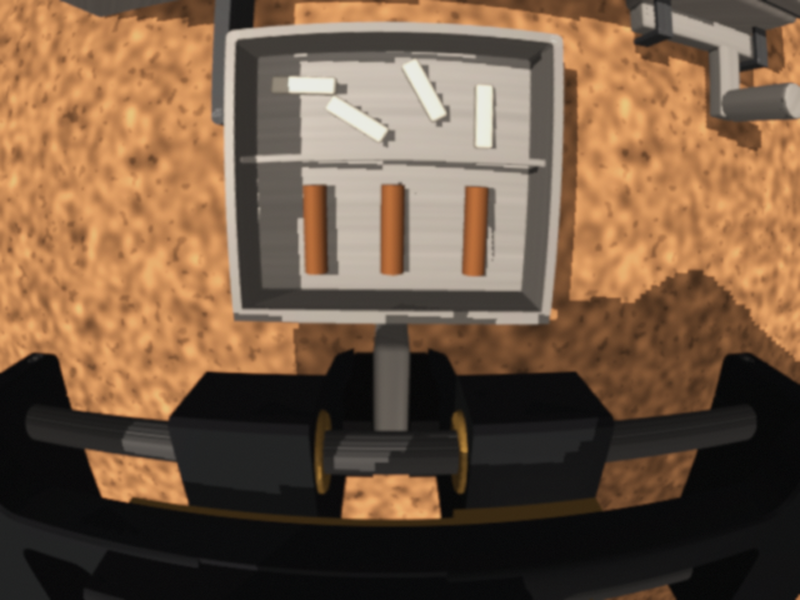

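View pics/j2.png

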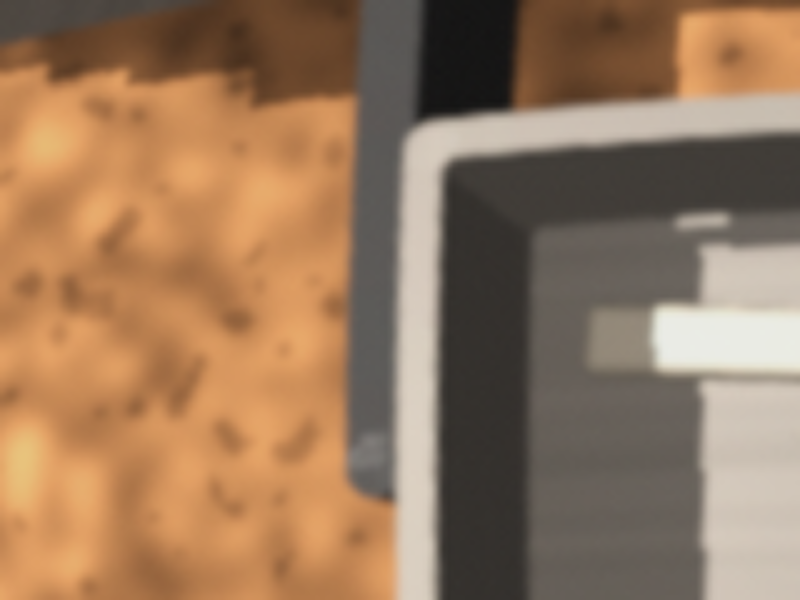

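Call:
{"name": "apply_moves", "arguments": {"targets": [[[0, 0, 0, 0.0007, 0, 0, 0], [0, 0, 0, 0, -0.005, 0, 0], [0, 0, 0, 0, -0.007, 0, 0], [0, 0, 0, 0, -0.004, 0, 0], [0, 0, 0, 0, -0.002, 0, 0]]]}}

```text
time_s: 11.32
tool_pos: [0.525, -0.1342, 0.0158]
orientation: [-0.703, 0.711, 0.001, -0.001]
force: [-6.1, -0.5, 7.4]
gripper_width: 0.0101
```

Call:
{"name": "apply_moves", "arguments": {"targets": [[[0, 0, 0, 0, -0.002, 0, 0], [0, 0, 0, 0, -0.002, 0, 0]]]}}

```text
time_s: 11.58
tool_pos: [0.5289, -0.1342, 0.0158]
orientation: [-0.703, 0.711, 0.001, -0.001]
force: [-7.1, 0.0, 5.8]
gripper_width: 0.0094
```

Call:
{"name": "apply_moves", "arguments": {"targets": [[[0, 0, 0, 0, -0.002, 0, 0], [0, 0, 0, 0, -0.002, 0, 0]]]}}

```text
time_s: 11.82
tool_pos: [0.5329, -0.1343, 0.0158]
orientation: [-0.703, 0.711, 0.001, -0.001]
force: [-5.6, 0.1, 6.1]
gripper_width: 0.0101
```

Call:
{"name": "apply_moves", "arguments": {"targets": [[[0, 0, 0, 0, -0.001, 0, 0], [0, 0, 0, 0, -0.001, 0, 0]]]}}

```text
time_s: 12.08
tool_pos: [0.5349, -0.1343, 0.0158]
orientation: [-0.703, 0.711, 0.001, -0.001]
force: [-6.0, 0.7, 6.2]
gripper_width: 0.0096
```

Call:
{"name": "apply_moves", "arguments": {"targets": [[[0, 0, 0, 0, -0.001, -0.0002, 0], [0, 0, 0, 0, -0.0015, 0, 0]]]}}

```text
time_s: 12.32
tool_pos: [0.5381, -0.1344, 0.0158]
orientation: [-0.703, 0.711, 0.0, -0.0]
force: [-2.3, -1.3, 0.9]
gripper_width: 0.0098
```

Call:
{"name": "apply_moves", "arguments": {"targets": [[[0, 0, 0, 0, -0.0015, -0.0002, 0], [0, 0, 0, 0, -0.002, 0, 0]]]}}

```text
time_s: 12.58
tool_pos: [0.542, -0.1344, 0.0159]
orientation: [-0.703, 0.711, 0.0, 0.0]
force: [0.1, 0.7, -0.9]
gripper_width: 0.0097
```

Call:
{"name": "apply_moves", "arguments": {"targets": [[[0, 0, 0, 0, -0.002, 0, 0], [0, 0, 0, 0, -0.002, 0, 0], [0, 0, 0, 0, -0.002, 0, 0]]]}}

```text
time_s: 12.95
tool_pos: [0.548, -0.1344, 0.0161]
orientation: [-0.703, 0.711, 0.0, 0.0]
force: [0.5, 1.2, -2.1]
gripper_width: 0.0094
```

The nose is past the face with only small forces. I'll check with a picture, then go on.

Call:
{"name": "apply_moves", "arguments": {"targets": [[[0, 0, 0, 0, -0.003, 0.0002, 0], [0, 0, 0, 0, -0.004, 0, 0], [0, 0, 0, 0, -0.004, 0, 0], [0, 0, 0, 0, -0.004, 0, 0]]]}}

```text
time_s: 13.45
tool_pos: [0.5631, -0.1346, 0.0159]
orientation: [-0.703, 0.711, -0.0, 0.0]
force: [-0.1, 0.3, -0.9]
gripper_width: 0.0096
```

```bash
python3 - <<'E'
from h import *
np.set_printoptions(precision=4,suppress=True)
c=cam('wrist'); crop(c,0,0,640,480,1.25,'pics/k.png'); s=bot.read_state(); print(s['tool_pos'],s['force'],s['wrist_torque'])
E
```

```text
[ 0.5636 -0.1347  0.016 ] [ 0.4626 -0.614  -1.4579] [0.0992 0.0504 0.0285]
```

View pics/k.png

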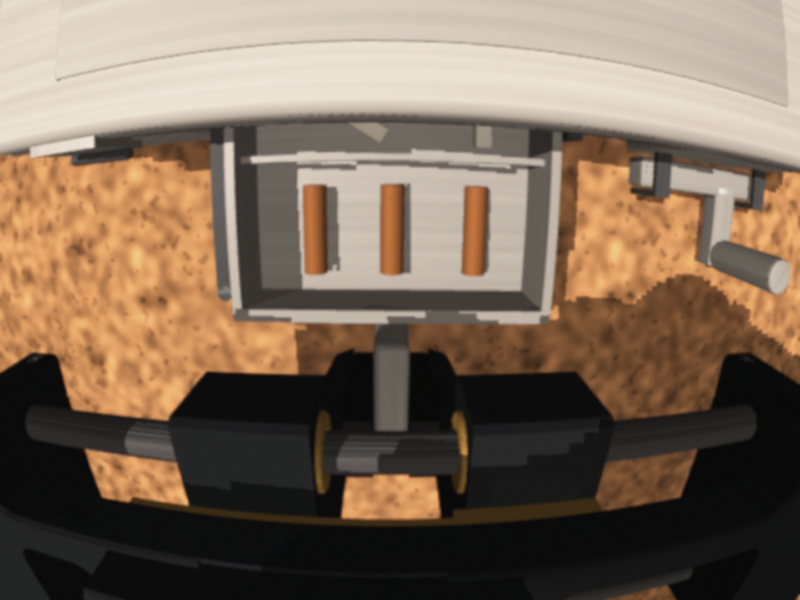

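The tray is running into the bay against the guide, nose well inside.

Call:
{"name": "apply_moves", "arguments": {"targets": [[[0, 0, 0, 0, -0.004, 0, 0], [0, 0, 0, 0, -0.004, 0, 0], [0, 0, 0, 0, -0.004, 0, 0], [0, 0, 0, 0, -0.004, 0, 0], [0, 0, 0, 0, -0.004, 0, 0]]]}}

```text
time_s: 14.12
tool_pos: [0.5831, -0.1348, 0.016]
orientation: [-0.703, 0.711, -0.0, 0.0]
force: [-0.7, 0.7, -1.5]
gripper_width: 0.0102
```

Call:
{"name": "apply_moves", "arguments": {"targets": [[[0, 0, 0, 0, -0.004, 0, 0], [0, 0, 0, 0, -0.004, 0, 0], [0, 0, 0, 0, -0.004, 0, 0], [0, 0, 0, 0, -0.004, 0, 0], [0, 0, 0, 0, -0.004, 0, 0]]]}}

```text
time_s: 14.75
tool_pos: [0.603, -0.1351, 0.0159]
orientation: [-0.703, 0.711, 0.0, -0.0]
force: [-1.9, -1.2, -1.1]
gripper_width: 0.0098
```

Call:
{"name": "apply_moves", "arguments": {"targets": [[[0, 0, 0, 0, -0.003, 0, 0], [0, 0, 0, 0, -0.003, 0, 0], [0, 0, 0, 0, -0.002, 0, 0], [0, 0, 0, 0, -0.002, 0, 0]]]}}

```text
time_s: 15.25
tool_pos: [0.6129, -0.1352, 0.0159]
orientation: [-0.703, 0.711, 0.0, -0.0]
force: [-2.3, -0.5, -2.0]
gripper_width: 0.0096
```

Call:
{"name": "apply_moves", "arguments": {"targets": [[[0, 0, 0, 0, -0.002, 0, 0], [0, 0, 0, 0, -0.001, 0, 0], [0, 0, 0, 0, -0.001, 0, 0]]]}}

```text
time_s: 15.62
tool_pos: [0.6168, -0.1352, 0.016]
orientation: [-0.703, 0.711, 0.0, -0.0]
force: [-1.2, -1.7, -0.8]
gripper_width: 0.01
```

Call:
{"name": "apply_moves", "arguments": {"targets": [[[0, 0, 0, 0, -0.001, 0, 0], [0, 0, 0, 0, -0.001, 0, 0]]]}}

```text
time_s: 15.88
tool_pos: [0.6188, -0.1352, 0.0159]
orientation: [-0.703, 0.711, 0.0, -0.0]
force: [-1.6, -1.7, -1.3]
gripper_width: 0.0097
```

Call:
{"name": "apply_moves", "arguments": {"targets": [[[0, 0, 0, 0, -0.001, 0, 0]]]}}

```text
time_s: 16.0
tool_pos: [0.6199, -0.1353, 0.016]
orientation: [-0.703, 0.711, -0.0, -0.0]
force: [-2.9, -1.6, -1.3]
gripper_width: 0.0099
```

Call:
{"name": "apply_moves", "arguments": {"targets": [[[0, 0, 0, 0, -0.001, 0, 0]]]}}

```text
time_s: 16.12
tool_pos: [0.6208, -0.1353, 0.016]
orientation: [-0.703, 0.711, 0.0, -0.0]
force: [-2.0, -1.7, -1.0]
gripper_width: 0.0093
```

Call:
{"name": "apply_moves", "arguments": {"targets": [[[0, 0, 0, 0, -0.001, 0, 0]]]}}

```text
time_s: 16.25
tool_pos: [0.6213, -0.1353, 0.0158]
orientation: [-0.703, 0.711, 0.001, -0.0]
force: [-7.7, -2.5, 0.3]
gripper_width: 0.0102
```

Call:
{"name": "apply_moves", "arguments": {"targets": [[[0, 0, 0, 0, -0.0006, 0, 0]]]}}

```text
time_s: 16.38
tool_pos: [0.6214, -0.1353, 0.0158]
orientation: [-0.703, 0.711, 0.001, -0.001]
force: [-8.9, -2.6, 1.8]
gripper_width: 0.0097
```

Call:
{"name": "apply_moves", "arguments": {"targets": [[[0, 0, 0, 0, -0.0006, 0, 0]]]}}

```text
time_s: 16.5
tool_pos: [0.6214, -0.1353, 0.0158]
orientation: [-0.703, 0.711, 0.002, -0.001]
force: [-12.4, -3.1, 4.8]
gripper_width: 0.0099
```

Call:
{"name": "apply_moves", "arguments": {"targets": [[[0, 0, 0, 0, -0.0006, 0, 0]]]}}

```text
time_s: 16.62
tool_pos: [0.6214, -0.1353, 0.0158]
orientation: [-0.703, 0.711, 0.002, -0.002]
force: [-15.3, -3.3, 6.4]
gripper_width: 0.0097
```

Firm stop at TCP x=0.6214, as expected from the face position. I'll relax the push, open partly and look.

Call:
{"name": "apply_moves", "arguments": {"targets": [[[0, 0, 0, 0, 0.0007, 0, 0], [0, 0, 0, 0, 0.0007, 0, 0], [0, 0, 0, 0, 0, 0, 0]]]}}

```text
time_s: 17.0
tool_pos: [0.6213, -0.1353, 0.0158]
orientation: [-0.703, 0.711, 0.001, -0.001]
force: [-7.0, -3.0, 0.1]
gripper_width: 0.0097
```

Call:
{"name": "apply_moves", "arguments": {"targets": [[[0, 0, 0, 0, 0, 0, 0.15], [0, 0, 0, 0, 0, 0, 0.27], [0, 0, 0, 0, 0, 0, 0.27], [0, 0, 0, 0, 0, 0, 0.27]]]}}

```text
time_s: 17.5
tool_pos: [0.6223, -0.1351, 0.016]
orientation: [-0.703, 0.711, -0.0, 0.0]
force: [0.2, -1.0, -0.8]
gripper_width: 0.0239
```

```bash
python3 - <<'E'
from h import *
c=cam('wrist'); crop(c,0,0,640,480,1.25,'pics/l.png'); s=bot.read_state(); print(s['tool_pos'],s['force'],s['wrist_torque'])
E
```

```text
[ 0.62230273 -0.13516772  0.01597724] [-0.11947279  0.29563691  0.3258911 ] [ 0.00465062 -0.0353697  -0.00791199]
```

View pics/l.png

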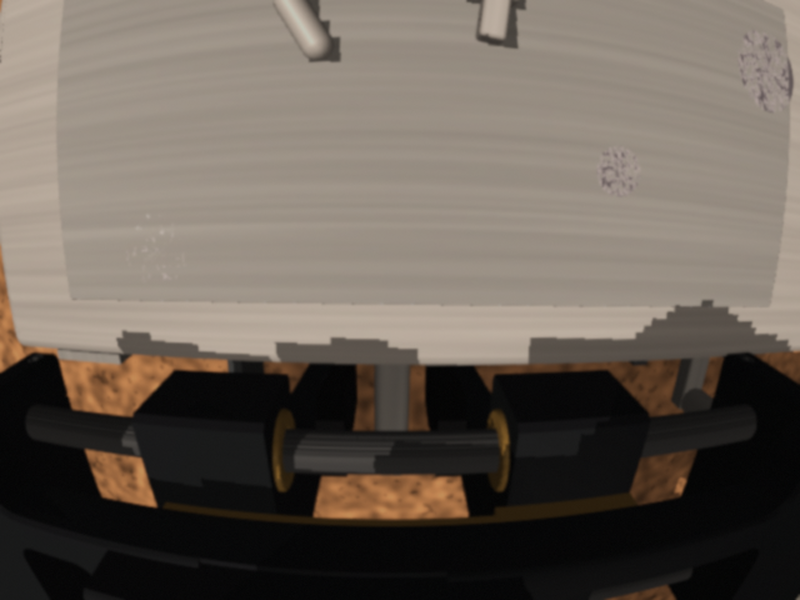

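Call:
{"name": "apply_moves", "arguments": {"targets": [[[0, 0, 0, 0, 0, -0.01, 0.27], [0, 0, 0, 0, 0, -0.02, 0.27], [0, 0, 0, 0, 0, -0.03, 0.27], [0, 0, 0, 0, 0, -0.04, 0.27], [0, 0, 0, 0, 0.02, -0.03, 0.27], [0, 0, 0, 0.03, 0.03, 0, 0.4], [0, 0, 0, 0.03, 0.02, 0, 0.4], [0, 0, 0, 0.03, 0, 0, 0.4], [0, 0, 0, 0.02, 0, 0, 0.4], [0, 0, 0, 0, 0, 0, 0.4]]]}}

```text
time_s: 18.8
tool_pos: [0.551, -0.2453, 0.146]
orientation: [-0.703, 0.712, -0.0, 0.0]
force: [-0.5, 1.0, -0.2]
gripper_width: 0.0353
```

```bash
python3 - <<'E'
from h import *
c=cam('wrist'); crop(c,0,0,640,480,1.25,'pics/n.png')
c=cam('side'); crop(c,170,130,350,265,4.4,'pics/n2.png')
E
```

```text
(no output)
```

View pics/n.png

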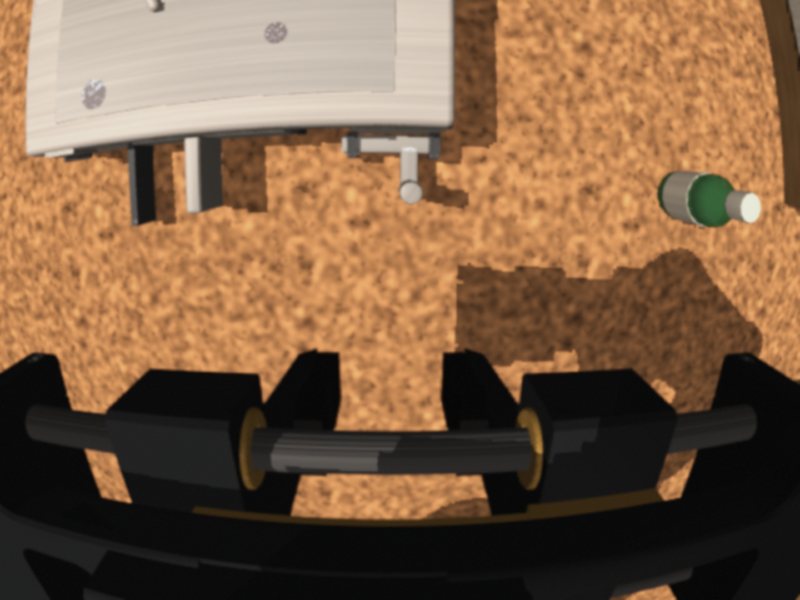

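View pics/n2.png

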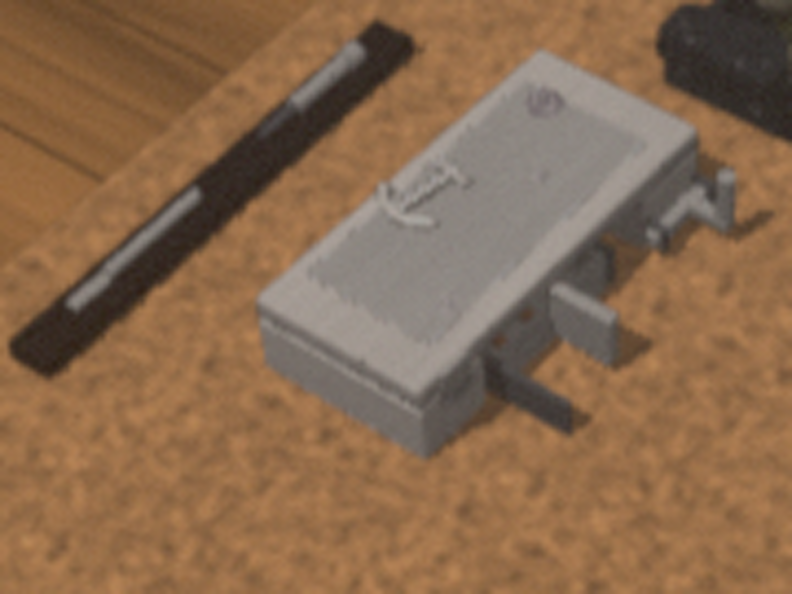

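The tray is home, with the fin straight out between the guide and the bolt. The post top is at (411,190) and the fin end at (199,211) in the wrist view.

```bash
python3 - <<'E'
from h import *
np.set_printoptions(precision=4,suppress=True)
c=cam('wrist')
for n,u,v,z in [('post',411,191,.056),('finend',195,211,.046),('face lip R',452,125,.06),('bolt tip',343,142,.022)]:
    print(n,onz(c,(u+.5)/1.25-.5,(v+.5)/1.25-.5,z))
print(bot.read_state()['tool_pos'])
E
```

```text
post [ 0.6091 -0.2547  0.056 ]
finend [ 0.602  -0.1342  0.046 ]
face lip R [ 0.6426 -0.275   0.06  ]
bolt tip [ 0.6365 -0.2173  0.022 ]
[ 0.5511 -0.2435  0.1459]
```

Call:
{"name": "apply_moves", "arguments": {"targets": [[[0, 0, 0, 0.0105, -0.02, 0, 0.4], [0, 0, 0, 0, -0.025, 0, 0.4], [0, 0, 0, 0, -0.014, 0.02, 0.4], [0, 0, 0, 0, 0, 0.03, 0.4], [0, 0, 0, 0, 0, 0.03, 0.4], [0, 0, 0, 0, 0, 0.02, 0.4], [0, 0, 0, 0, 0, 0.012, 0.4], [0, 0, 0, 0, 0, 0.007, 0.4], [0, 0, 0, 0, 0, 0, 0.4]]]}}

```text
time_s: 20.08
tool_pos: [0.61, -0.2554, 0.0271]
orientation: [-0.703, 0.711, -0.0, 0.0]
force: [0.8, -0.2, 0.7]
gripper_width: 0.0354
```

```bash
python3 - <<'E'
from h import *
c=cam('wrist'); crop(c,0,0,640,480,1.25,'pics/o.png')
E
```

```text
(no output)
```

View pics/o.png

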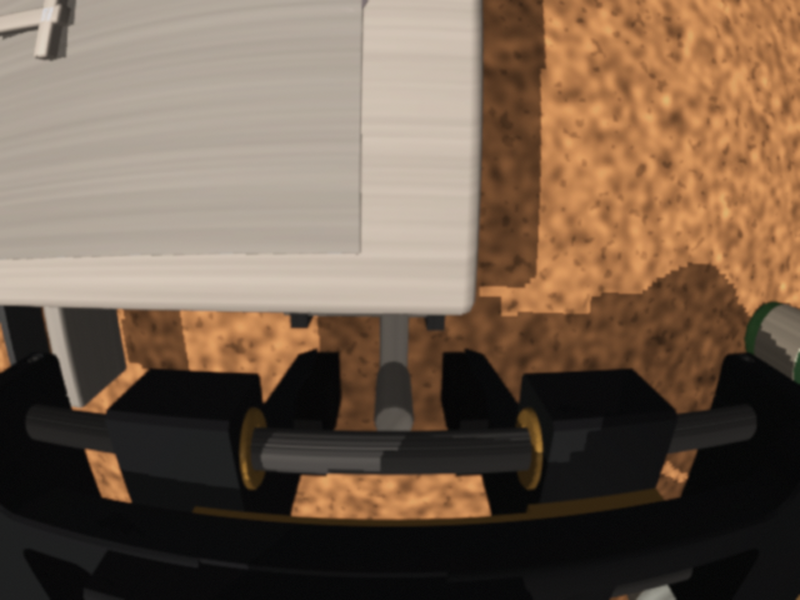

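The post (394,400) stands midway between the fingers. I'll grip it.

Call:
{"name": "apply_moves", "arguments": {"targets": [[[0, 0, 0, 0, 0, 0, 0], [0, 0, 0, 0, 0, 0, 0], [0, 0, 0, 0, 0, 0, 0], [0, 0, 0, 0, 0, 0, 0], [0, 0, 0, 0, 0, 0, 0]]]}}

```text
time_s: 20.75
tool_pos: [0.61, -0.2558, 0.0273]
orientation: [-0.703, 0.711, -0.0, 0.0]
force: [-0.7, 0.2, 3.1]
gripper_width: 0.0111
```

Call:
{"name": "apply_moves", "arguments": {"targets": [[[0, 0, 0, -0.003, 0, 0, 0], [0, 0, 0, -0.005, 0, 0, 0], [0, 0, 0, -0.005, 0, 0, 0], [0, 0, 0, -0.005, 0, 0, 0]]]}}

```text
time_s: 21.25
tool_pos: [0.6104, -0.2373, 0.0272]
orientation: [-0.703, 0.711, -0.0, 0.0]
force: [2.2, -1.7, 4.1]
gripper_width: 0.0107
```

Call:
{"name": "apply_moves", "arguments": {"targets": [[[0, 0, 0, -0.005, 0, 0, 0], [0, 0, 0, -0.005, 0, 0, 0], [0, 0, 0, -0.005, 0, 0, 0], [0, 0, 0, -0.004, 0, 0, 0], [0, 0, 0, -0.002, 0, 0, 0]]]}}

```text
time_s: 21.88
tool_pos: [0.6108, -0.2163, 0.0272]
orientation: [-0.703, 0.711, -0.001, 0.0]
force: [3.8, -1.1, 5.7]
gripper_width: 0.011
```

Call:
{"name": "apply_moves", "arguments": {"targets": [[[0, 0, 0, -0.001, 0, 0, 0], [0, 0, 0, -0.001, 0, 0, 0], [0, 0, 0, -0.001, 0, 0, 0]]]}}

```text
time_s: 22.25
tool_pos: [0.6108, -0.2136, 0.0272]
orientation: [-0.703, 0.711, -0.001, 0.0]
force: [4.6, -2.0, 6.0]
gripper_width: 0.0107
```

Call:
{"name": "apply_moves", "arguments": {"targets": [[[0, 0, 0, -0.001, 0, 0, 0]]]}}

```text
time_s: 22.38
tool_pos: [0.6109, -0.2126, 0.0272]
orientation: [-0.703, 0.711, -0.001, 0.0]
force: [3.7, -1.2, 5.1]
gripper_width: 0.0109
```

Call:
{"name": "apply_moves", "arguments": {"targets": [[[0, 0, 0, -0.001, 0, 0, 0]]]}}

```text
time_s: 22.5
tool_pos: [0.6109, -0.2122, 0.0273]
orientation: [-0.703, 0.711, -0.001, -0.0]
force: [3.8, -6.9, 5.1]
gripper_width: 0.0108
```

Call:
{"name": "apply_moves", "arguments": {"targets": [[[0, 0, 0, -0.001, 0, 0, 0]]]}}

```text
time_s: 22.62
tool_pos: [0.6109, -0.2122, 0.0273]
orientation: [-0.703, 0.711, -0.002, -0.001]
force: [2.9, -11.3, 3.2]
gripper_width: 0.0113
```

Call:
{"name": "apply_moves", "arguments": {"targets": [[[0, 0, 0, -0.0005, 0, 0, 0], [0, 0, 0, 0, 0, 0, 0]]]}}

```text
time_s: 22.88
tool_pos: [0.6109, -0.2122, 0.0273]
orientation: [-0.703, 0.711, -0.002, -0.001]
force: [3.5, -10.5, 3.3]
gripper_width: 0.0108
```

Hard end stop, TCP travel ≈44 mm. I'll relax, let go, rise and back off.

Call:
{"name": "apply_moves", "arguments": {"targets": [[[0, 0, 0, 0.0008, 0, 0, 0], [0, 0, 0, 0.0006, 0, 0, 0], [0, 0, 0, 0, 0, 0, 0.35], [0, 0, 0, 0, 0, 0, 0.35], [0, 0, 0, 0, 0, 0, 0.35], [0, 0, 0, 0, 0, -0.01, 0.35], [0, 0, 0, 0, 0, -0.02, 0.35], [0, 0, 0, 0, 0, -0.03, 0.35], [0, 0, 0, 0, 0, -0.04, 0.35], [0, 0, 0, 0, 0.03, -0.03, 0.35], [0, 0, 0, 0, 0.03, 0, 0.35], [0, 0, 0, 0, 0.02, 0, 0.35], [0, 0, 0, 0, 0, 0, 0.35]]]}}

```text
time_s: 24.5
tool_pos: [0.5297, -0.2106, 0.1579]
orientation: [-0.703, 0.711, -0.0, 0.0]
force: [0.4, -0.8, 0.2]
gripper_width: 0.0308
```

```bash
python3 - <<'E'
from h import *
c=cam('wrist'); crop(c,0,0,640,480,1.25,'pics/p.png')
c=cam('side'); crop(c,170,130,350,265,4.4,'pics/p2.png'); c=cam('scene');crop(c,0,0,640,480,1.25,'pics/p3.png'); print(bot.read_state()['force'])
E
```

```text
[-0.13267343  0.09096985 -0.11115374]
```

View pics/p.png

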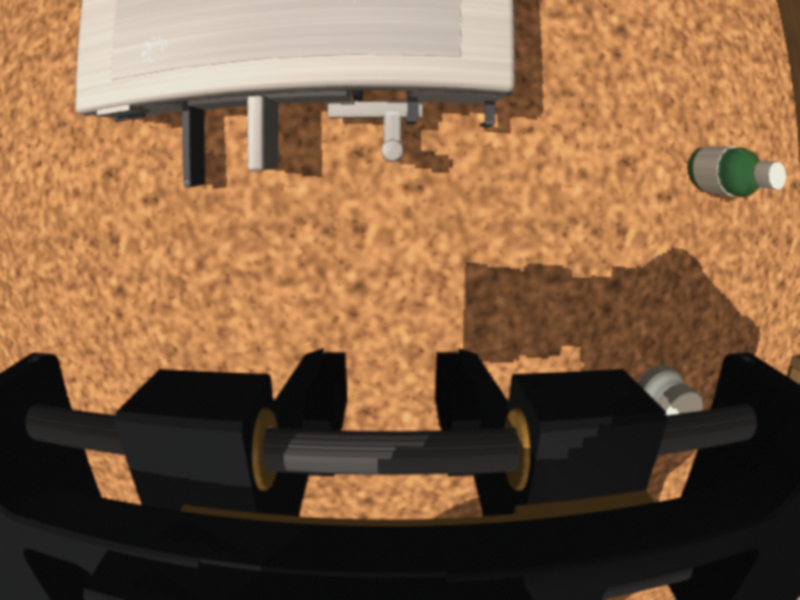

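View pics/p2.png

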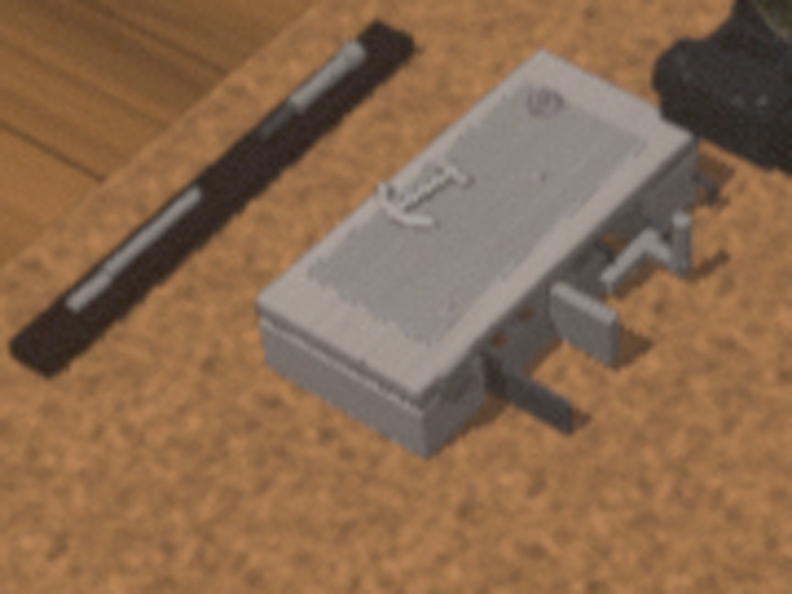

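View pics/p3.png

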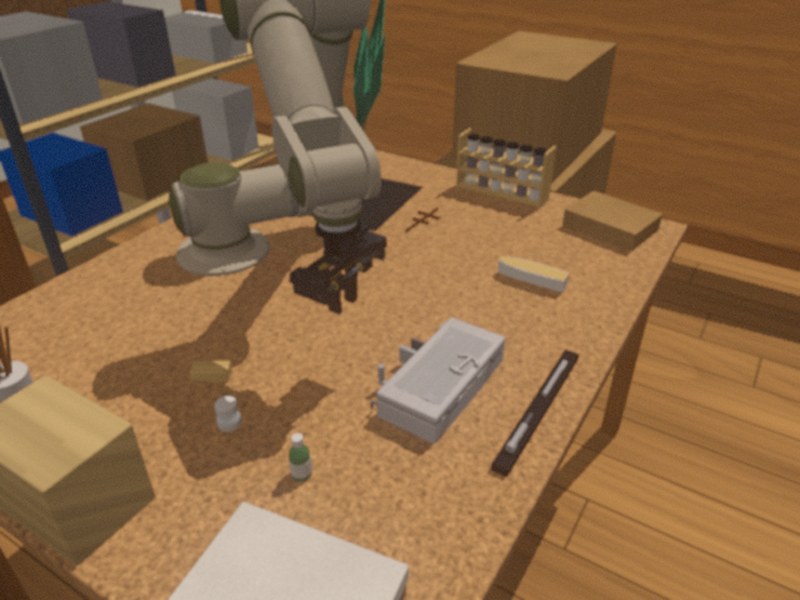

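The bolt lies across in front of the tray, and the bystanders are where they were. One last measurement before handing in.

```bash
python3 - <<'E'
from h import *
np.set_printoptions(precision=4,suppress=True)
c=cam('wrist')
for n,u,v,z in [('post',392,150,.056),('finend',259,169,.046),('bolt tip',329,110,.022)]:
    print(n,onz(c,(u+.5)/1.25-.5,(v+.5)/1.25-.5,z))
bot.close_job()
E
```

```text
post [ 0.6105 -0.2124  0.056 ]
finend [ 0.603  -0.1375  0.046 ]
bolt tip [ 0.6371 -0.1751  0.022 ]
the job is handed in; nothing more can be done
```

The tray is in the bay against its stop, the bolt is across in front of it, and the job is handed in with the gripper clear of everything. It took about 25 s of the 72 s.

- **Lining up:** I gripped the tray by its fin and slid it across the desk clear of the hull. I felt the guide wall at about 5 N, backed off about 2 mm and slid the tray in.
- **Tray home:** it met the firm stop at TCP x = 0.6214. I pressed with about 15 N there, so the push stayed under 20 N. A rough image estimate after bolting puts the fin end at x ≈ 0.603, which fits a tray flush with the face at about 0.646.
- **Bolt:** I drew it to its end stop with about 11 N. The gripper travelled about 44 mm, and in the pictures the post moved about 42 mm, which agrees within camera accuracy. The bolt stayed across after release.
- **Other things:** in the last pictures the anchor, hull, mast, jar, glue and sanding block looked unmoved. I checked these by eye only.

Two points were less clean:
- **Vertical force:** for a moment at the mouth the tray pressed down on the desk with about 6–7 N. I eased it by lifting 0.4 mm and putting half of that back.
- **Fin position:** the measured fin end differs by 3 mm sideways between the last two views. I put that down to reading pixels off a fisheye picture, because the tray felt no force between them.

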